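Prop the kiln lid open with its lifting lever

TASK

Open the small kiln without touching its heavy lid and without picking anything up: with a fingertip push the parked prop on its front over, so that it leans on the lid's stud, then press down the long end of the lifting lever until the prop drops in under the stud. Ease the lever up gently until the lid rests on the prop, never letting the lid slam, and leave the lid standing open. Leave the lever in its slots and the other things on the bench where they are.

Things in the scene. Friction and masses are not known exactly. Their poses are not given: they have to be found in the camera images.
- kiln: Fixed bench kiln: grey box 170 (x) x 150 (y) x 125 mm high without its lid (153 mm with it), on a 190 x 315 mm base plate that runs on to the left under the two slotted cheeks of the lifting lever. Origin at bench level under the centre of the box; x from the front (control panel, robot's side) to the back, y left towards the lever's long end, z up.
- kiln_lid (a joint): Opening of the heavy lid (1.7 to 2.5 kg, 170 x 150 x 24 mm), rad: 0 shut, 0.5 its stop, grows as its left (+y) edge rises; hinge along the kiln's x at y -83, z 129 mm. It falls shut by its own weight unless the lever or the prop carries it. The prop drops in when it passes about 0.40; resting on the prop it reads about 0.38.
- lid_edge (a point): Middle of the lid's upper left edge (the edge that rises), on the lid.
- prop (a joint): Angle of the prop, rad: 0 parked (leaning 0.35 rad to the left, away from the stud), 0.35 upright, about 0.77 leaning on the stud of the shut lid, about 0.84 with the raised stud seated in its notch. It swings freely in a plane parallel to the kiln's front: short of upright it falls back to parked, past upright it falls on against the stud.
- prop_head (a point): Point on the middle of the prop, 75 mm from its pivot. The prop is a flat steel bar 6 (kiln x) x 14 mm, 106 mm long, with a notched head; its pivot is at kiln x -94.5, y 58, z 102 mm, just in front of the front wall. Parked, its head stands above the lid's top. The stud is a 10 mm pin on the lid's front side.
- lever_pad (a point): Centre of the upper face of the black pad (30 x 52 x 12 mm) at the long end of the loose steel lever. The pad is 158 mm from the lever's pin, its face 12 mm above the bar's middle line, and swings about the pin in the kiln's y-z plane. At rest the bar slopes up 30 degrees to the pad; 4 to 10 N on the pad lifts the lid. With the bar 22 degrees below level the lid is at 0.40 rad, at 29 degrees 0.45.
- lever_pin (a point): Middle of the lever's pin (axis along the kiln's x), which rests in two open-topped slots, 20 mm deep above the pin's middle: kiln x 0, y 190, z 128 mm. The lever (0.3 kg) has its short nose, 90 mm from the pin, under a lug of the lid; once the lid is propped, it stays down by its own weight.
- enamel_dish: Bystander: white round dish 75 x 75 x 15 mm. Origin at the centre of its underside.
- flux_tin: Bystander: small black round tin 41 x 41 x 24 mm. Origin at the centre of its underside.
- marker: Bystander: marker pen 14 x 135 x 12 mm, length along its y. Origin at the centre of its underside.
- tweezers: Bystander: steel tweezers 17 x 150 x 9 mm, length along y. Origin at the centre of its underside.
- pocket_scale: Bystander: flat pocket balance 64 x 120 x 14 mm, length along y. Origin at the centre of its underside.
- doming_block: Bystander: brass cube with hollows, 42 mm. Origin at the centre of its underside.

How it is judged:
By the outcome, as a careful person would: the job done as asked, in the order asked, and still so for the second after the job is handed in, with the robot touching nothing.
It also fails if it takes over 51 s, if anything falls off the work surface, if the arm or the gripper's body presses on something with over 40 N, if the wrist force passes 120 N, or if a joint passes its speed limit or range.

ROBOT

A 6-joint arm with a two-finger parallel gripper is mounted at the origin on a cart in front of the work surface, level with it; the furniture and walls round the work are solid. World frame = base frame: x ahead of the robot, y to its left, z up, the work surface at z = 0. Lengths are in m, angles in rad, forces in N, time in s.
With the tool pointing down it reaches from about 0.3 to 0.775 m from the base axis. Payload 14.6 kg.
Tool frame: the origin (TCP) lies at the very end of the fingers, on their centre line; the grasp point (between the pads) lies 19 mm behind it; z points along the fingers, y is the line along which they close (so a half turn about z gives the same grasp; the last joint's range is limited). The gripper opens to 94 mm and grips with 3 to 60 N. Pads are 16 mm wide; open, the fingers measure 119 mm over their backs; the gripper's body (75 mm by 177 mm) begins 78 mm behind the grasp point.
Start: joints at [1.218, 0.3, 1.521, -0, 1.321, -0.067], TCP at [0.155, 0.528, 0.169] pointing down, gripper open.
Joint ranges: [-3.03, 3.03], [-0.79, 2.21], [0.23, 2.52], [-1.04, 4.18], [0, 3.07], [-2.55, 2.55]. Speed limits (rad/s): [2.22, 2.22, 2.57, 3.14, 3.14, 3.14].

INTERFACE

Orientations are given as [roll, pitch, yaw] about the fixed x, y, z axes, in that order (R = Rz(yaw) Ry(pitch) Rx(roll)).
In Python, from station import * gives the robot as it stands.
- The arm moves only by the tool jog_arm, never from a script. Its argument "rows" is a list of rows, each a list of 3 entries, a list of its own where there are three numbers: the shift along the tool's x, y, z in m, then the turn about the tool's z in degrees, then the finger opening in m, from 0 to 0.094. A call has 1 to 12 rows; each row shifts and turns the commanded pose from where the row before left it, along the tool's axes as they then stand; what a row does not reach is not made up. A row lasts 1/12 s, in which the tool goes at most 41.7 mm and 7.16 degrees, less where a joint would pass 70% of its speed; a pose out of reach is approached as far as the arm can. A call is refused whole if a number of a shift passes 0.0417 or a number of a turn 7.16, either way. A call with a gripper value outside its range is refused whole. The fingers move at their own pace and stop on an object; "squeeze" is the grip in N (left out, the last holds). Time passes only in rows, so rows that do not move let the fingers close. It gives the time, the measured TCP pose, the force, the opening and the grip force at its end, in the units of the state.
- get_obs(): the state, without advancing time (a new reading comes with each control period).
- camera(name): name is "side" or "top" or "wrist"; returns a dict with "image" (420x560x3 uint8, red, green, blue), "range_z" (420x560 float32, m along the optical axis (not along the pixel's ray), 0 where there is no reading), "K" (3x3 intrinsics, pixels), "k1" (the pictures are not rectified: a ray, as slopes to the right and down, at radius r is drawn at 1 + k1 r^2 times it, then the intrinsics apply), "world_from_camera" (4x4, takes a point from camera to world coordinates); the wrist camera has in their place "T_tool_cam" (4x4, takes a point from camera to tool coordinates, whose origin is the TCP and whose axes are the flange's). Camera axes: x right, y up, looking along -z (the intrinsics and any distortion apply to the point x, -y, -z); pixel columns grow to the right and rows downward; lengths in m; the calibration is good to about 2 mm. A picture is of the moment at which its call begins: read the wrist's pose just before it.
- hand_in(): hands the job in; it is judged then, once.
Trained networks look in a picture, given as the dict that the camera call returned (one of the last four; its "shot" number tells which), for a name from the list of things; names that differ only in an ending like _2 or _b are one class to them, and where a whole thing is asked for, a point or a joint stands for the part that bears it (a point fixed in the world has none). Each returns a list of dicts, best first, with "p" (0 to 1); they miss things now and then, are a little off and sometimes report something else, mostly with a low value. They report only what shows in the picture. A call takes as long as a camera call.
- search_frame(label, picture): "at" ([column, row] as shares, 0 to 1, of the picture: columns of its width, rows of its height, amid what is visible of it).
- spot_point(label, picture): "at" ([column, row] as shares, 0 to 1, of the picture: columns of its width, rows of its height: a listed point, or the origin of a listed thing).
The state is a dict: "time_s": time; "qpos": joint angles; "joint_vel": joint speeds; "tau": joint torques, N m; "ee_pos": TCP position; "eef_rot": TCP orientation; "force": force on the tool from outside, world axes, zero at the start; "moment": the same for the moment, N m; "grip_width": finger opening in m; "grip_force": force on a finger pad.
Only numpy, scipy, OpenCV 4.12 (cv2) and the standard library are available. Lean on these libraries where they do the work, as an engineer would, in place of code of your own. Each camera call takes 0.05 s, during which the arm holds its last target. There are 200 camera calls.

## Working session

There is one attempt and no reset: what is moved stays moved. The work goes in short steps, Python scripts to look and compute and a tool call to move; the robot and the scene stay as the last step left them, time stands still between calls to the robot, and variables do not carry over. Pictures are saved under pics/ and viewed, at most 10 in all, crops included, and the job is handed in when it is done.

Besides the shell and the picture viewer there is one more tool, called after ">>>" by a JSON object that holds its "fn" and its "kwargs". jog_arm: Moves the arm, as the interface text tells. Its arguments: {"type":"object","properties":{"rows":{"type":"array","items":{"type":"array"}},"squeeze":{"type":"number"}},"required":["rows"]}

```bash
mkdir -p pics
cat > h.py <<'E'
from station import *
import numpy as np, cv2
from scipy.spatial.transform import Rotation as R
def pose(o):
    T=np.eye(4);T[:3,:3]=R.from_euler('xyz',o['eef_rot']).as_matrix();T[:3,3]=o['ee_pos'];return T
def shot(n):
    o=get_obs();d=camera(n)
    d['T']=d['world_from_camera'] if n!='wrist' else pose(o)@d['T_tool_cam'];return d
def ray(d,u,v):
    K=np.array(d['K']);x=(u-K[0,2])/K[0,0];y=(v-K[1,2])/K[1,1]
    a,b=x,y
    for _ in range(20):
        s=1+d['k1']*(a*a+b*b);a,b=x/s,y/s
    return np.array([a,-b,-1.])
def p3(d,u,v,w=2):
    r=d['range_z'][int(v)-w:int(v)+w+1,int(u)-w:int(u)+w+1];r=r[r>0]
    z=np.median(r) if len(r) else np.nan
    return (np.array(d['T'])@np.r_[ray(d,u,v)*z,1])[:3]
def px(d,P):
    c=np.linalg.inv(d['T'])@np.r_[P,1];a,b=c[0]/-c[2],-c[1]/-c[2];s=1+d['k1']*(a*a+b*b)
    K=np.array(d['K']);return K[0,0]*a*s+K[0,2],K[1,1]*b*s+K[1,2]
E
python3 - <<'E'
from h import *
print(get_obs())
for n in ['top','side']:
    d=shot(n);cv2.imwrite(f'pics/{n}1.png',d['image'][:,:,::-1])
    print(n,np.round(d['T'],3).tolist(),d['k1'])
    for l in ['kiln','lid_edge','prop_head','lever_pad','lever_pin']:
        for q in spot_point(l,d)[:2]:
            u,v=q['at'][0]*560,q['at'][1]*420
            print(l,round(q['p'],2),round(u),round(v),np.round(p3(d,u,v),3))
E
```

```text
{'time_s': 0.0, 'qpos': array([ 1.21839255e+00,  3.00465354e-01,  1.52157979e+00, -1.55532230e-05,
        1.32073717e+00, -6.66027568e-02]), 'joint_vel': array([-0.00102269, -0.00081   , -0.00046138,  0.00015655, -0.00051864,
        0.00051472]), 'tau': array([ 7.18983938e-04, -5.31808376e+01, -3.52740490e+01,  7.08535127e-02,
        2.45311571e-02, -8.36211211e-05]), 'ee_pos': array([0.15495864, 0.52738976, 0.16829007]), 'eef_rot': array([-3.14040463e+00, -6.41443705e-05,  2.85579545e+00]), 'force': array([0.06539475, 0.15444722, 0.8372581 ]), 'moment': array([ 0.01451451,  0.02651155, -0.00489435]), 'grip_force': 0.0, 'grip_width': 0.09403456820140157}
top [[-0.024, 0.996, -0.086, 0.489], [-1.0, -0.024, 0.009, 0.188], [0.007, 0.087, 0.996, 1.073], [0.0, 0.0, 0.0, 1.0]] -0.07519865823791759
lid_edge 0.94 315 211 [0.559 0.098 0.156]
prop_head 0.53 336 267 [0.423 0.033 0.001]
prop_head 0.41 322 254 [0.464 0.09  0.181]
lever_pin 0.79 264 226 [0.528 0.214 0.138]
side [[-1.0, -0.008, 0.025, 0.614], [0.027, -0.328, 0.944, 1.313], [0.001, 0.945, 0.328, 0.553], [0.0, 0.0, 0.0, 1.0]] -0.0631228457945059
kiln 0.91 280 248 [0.578 0.108 0.027]
lid_edge 0.69 288 203 [0.553 0.076 0.151]
prop_head 0.52 323 200 [ 0.362 -0.634 -0.068]
lever_pad 0.59 313 212 [0.482 0.09  0.128]
lever_pad 0.16 328 288 [0.467 0.316 0.008]
lever_pin 0.75 300 226 [0.532 0.239 0.142]
lever_pin 0.42 284 300 [0.575 0.359 0.001]
```

View pics/top1.png

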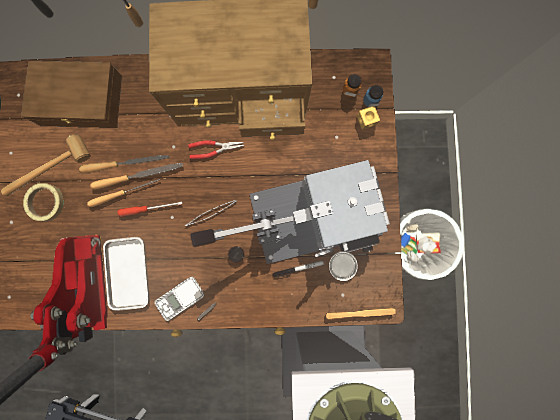

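View pics/side1.png

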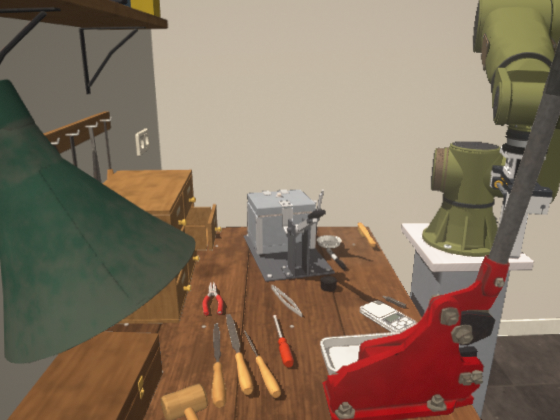

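Run:
```python
from h import *
d=shot('top')
P=np.full((420,560,3),np.nan)
for v in range(140,320):
    for u in range(170,420):
        z=d['range_z'][v,u]
        if z>0: P[v,u]=(d['T']@np.r_[ray(d,u,v)*z,1])[:3]
Z=P[...,2]
m=((Z>0.145)&(Z<0.160)).astype(np.uint8); m[:,:303]=0
m=cv2.morphologyEx(m,cv2.MORPH_OPEN,np.ones((3,3)))
n,l,s,c=cv2.connectedComponentsWithStats(m);k=1+np.argmax(s[1:,4])
pts=P[l==k];r=cv2.minAreaRect((pts[:,:2]*1000).astype(np.float32));print('lid',r,np.median(pts[:,2]))
m=((Z>0.17)&(Z<0.26));m[:,280:]=False
q=P[m];print('pad region',len(q));
m2=m.copy();m2[:,218:]=False;q=P[m2];print(cv2.minAreaRect((q[:,:2]*1000).astype(np.float32)),q[:,2].min(),q[:,2].max(),np.median(q[:,2]))
for u,v in [(203,238),(240,231),(265,225)]:print(u,v,np.round(p3(d,u,v,1),3))
m3=(Z>0.168);m3[:,:300]=False
vs,us=np.nonzero(m3);print('high near prop',[(u,v,*np.round(P[v,u],3).tolist()) for u,v in zip(us,vs)][:25])
for yaw in (12,):
  pass
```

```text
lid ((575.112060546875, 28.694061279296875), (171.19842529296875, 161.13356018066406), 12.869357109069824) 0.15345638245663706
pad region 513
((504.6959533691406, 338.2652587890625), (30.446643829345703, 53.19163513183594), 14.631362915039062) 0.19226044739367787 0.2305602240590966 0.2161341406266678
203 238 [0.503 0.341 0.218]
240 231 [0.517 0.267 0.17 ]
265 225 [0.53  0.213 0.139]
high near prop [(np.int64(324), np.int64(251), 0.469, 0.084, 0.175), (np.int64(325), np.int64(251), 0.469, 0.082, 0.175), (np.int64(320), np.int64(252), 0.467, 0.093, 0.176), (np.int64(321), np.int64(252), 0.467, 0.091, 0.181), (np.int64(322), np.int64(252), 0.467, 0.089, 0.18), (np.int64(323), np.int64(252), 0.467, 0.087, 0.183), (np.int64(324), np.int64(252), 0.467, 0.085, 0.184), (np.int64(325), np.int64(252), 0.467, 0.082, 0.177), (np.int64(326), np.int64(252), 0.466, 0.079, 0.17), (np.int64(317), np.int64(253), 0.465, 0.1, 0.182), (np.int64(318), np.int64(253), 0.465, 0.098, 0.187), (np.int64(319), np.int64(253), 0.465, 0.096, 0.181), (np.int64(320), np.int64(253), 0.465, 0.093, 0.182), (np.int64(321), np.int64(253), 0.465, 0.091, 0.182), (np.int64(322), np.int64(253), 0.465, 0.089, 0.182), (np.int64(323), np.int64(253), 0.465, 0.087, 0.185), (np.int64(324), np.int64(253), 0.465, 0.085, 0.181), (np.int64(325), np.int64(253), 0.464, 0.082, 0.178), (np.int64(315), np.int64(254), 0.463, 0.106, 0.198), (np.int64(316), np.int64(254), 0.463, 0.104, 0.202), (np.int64(317), np.int64(254), 0.463, 0.102, 0.2), (np.int64(318), np.int64(254), 0.463, 0.099, 0.192), (np.int64(319), np.int64(254), 0.463, 0.096, 0.184), (np.int64(320), np.int64(254), 0.463, 0.094, 0.182), (np.int64(321), np.int64(254), 0.463, 0.091, 0.18)]
```

>>> {"fn": "jog_arm", "kwargs": {"rows": [[[0,0,-0.008],-5.86,0],[[0,0,-0.008],-5.86,0],[[0,0,-0.008],-5.86,0],[[0,0,-0.008],-5.86,0],[[0,0,0],-5.86,0],[[-0.007,-0.016,0],0,0],[[-0.014,-0.032,0],0,0],[[-0.014,-0.032,0],0,0],[[-0.014,-0.032,0],0,0],[[-0.014,-0.032,0],0,0],[[-0.014,-0.032,0],0,0],[[-0.014,-0.032,0],0,0]], "squeeze": 10}}

```text
time_s: 1.65
ee_pos: [0.2909, 0.3439, 0.201]
eef_rot: [3.141, 0.0, -2.916]
force: [1.3, -0.6, 0.8]
grip_width: 0.0177
grip_force: 0.0
```

>>> {"fn": "jog_arm", "kwargs": {"rows": [[[-0.014,-0.032,0],0,0],[[-0.014,-0.032,0],0,0],[[-0.014,-0.032,0],0,0],[[-0.014,-0.032,0],0,0],[[-0.014,-0.032,0],0,0],[[-0.014,-0.032,0],0,0],[[-0.007,-0.016,0],0,0],[[0,0,0],0,0],[[0,0,0],0,0],[[0,0,0],0,0]]}}

```text
time_s: 2.48
ee_pos: [0.4251, 0.1635, 0.2009]
eef_rot: [3.141, -0.0, -2.916]
force: [-0.3, 0.0, 0.7]
grip_width: 0.0009
grip_force: 0.0
```

```bash
cat >> h.py <<'E'
c,s=np.cos(np.radians(12.87)),np.sin(np.radians(12.87))
O=np.array([.576,.026])
def kiln(p): q=np.array(p[:2])-O;return np.round([1000*(q[0]*c+q[1]*s),1000*(-q[0]*s+q[1]*c),1000*p[2]],1)
def world(k): x,y,z=np.array(k)/1000;return np.array([O[0]+x*c-y*s,O[1]+x*s+y*c,z])
E
python3 - <<'E'
from h import *
o=get_obs();print(o['time_s'],kiln(o['ee_pos']),np.degrees(o['eef_rot']),o['force'],o['grip_width'])
d=shot('wrist');im=d['image'][:,:,::-1].copy()
print(spot_point('prop_head',d)[:2])
for k in [(-94.5,58,102),(-94.5,83.7,172.5),(-94.5,94,197),(-85,75,153),(-85,-75,153)]:
    u,v=px(d,world(k));print(k,u,v);cv2.circle(im,(int(u),int(v)),3,(0,0,255),1) if 0<u<560 and 0<v<420 else 0
cv2.imwrite('pics/w1.png',im)
E
```

```text
2.4833 [-116.5  167.6  200.9] [ 1.79991994e+02 -5.92284416e-03 -1.67064058e+02] [-0.29968808  0.00919467  0.66580212] 0.0008962414992609245
[{'at': [0.2913, 0.5814], 'p': 0.63}]
(-94.5, 58, 102) 154.4962579345521 217.29384403059993
(-94.5, 83.7, 172.5) 158.2730762052538 245.79188828786732
(-94.5, 94, 197) 162.245647785198 259.5588796169636
(-85, 75, 153) 156.01457887329906 248.32090393469096
(-85, -75, 153) -29.856581312481353 246.71235007159632
```

View pics/w1.png

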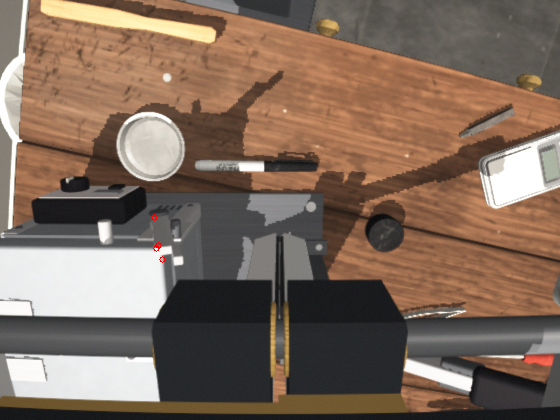

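>>> {"fn": "jog_arm", "kwargs": {"rows": [[[-0.01,-0.02,0],0,0],[[-0.0095,-0.02,0.006],0,0],[[0,-0.007,0.009],0,0],[[0,0,0.008],0,0],[[0,-0.007,0],0,0],[[0,-0.007,0],0,0],[[0,-0.006,0],0,0],[[0,-0.005,0],0,0],[[0,-0.005,0],0,0],[[0,-0.005,0],0,0],[[0,-0.005,0],0,0],[[0,0,0],0,0]]}}

```text
time_s: 3.58
ee_pos: [0.4642, 0.0818, 0.1779]
eef_rot: [-3.141, 0.0, -2.917]
force: [1.2, 0.3, 0.6]
grip_width: 0.0008
grip_force: 0.0
```

>>> {"fn": "jog_arm", "kwargs": {"rows": [[[0,-0.004,0],0,0],[[0,-0.004,0],0,0],[[0,-0.004,0],0,0],[[0,-0.003,0],0,0],[[0,-0.003,0],0,0],[[0,-0.003,0],0,0],[[0,0,0],0,0],[[0,0,0],0,0],[[0,0,0],0,0]]}}

```text
time_s: 4.33
ee_pos: [0.4686, 0.0621, 0.1778]
eef_rot: [-3.142, -0.0, -2.916]
force: [-0.2, 0.6, 0.0]
grip_width: 0.0005
grip_force: 0.0
```

Run:
```python
from h import *
o=get_obs();print(o['time_s'],kiln(o['ee_pos']),o['force'])
d=shot('wrist');im=d['image'][:,:,::-1].copy()
a=.42;
for l in ['prop_head']:
  for q in spot_point(l,d)[:2]: print(q)
for a in (0,.35,.77): print(a,px(d,world((-94.5,58-75*np.sin(a-.35),102+75*np.cos(a-.35)))))
cv2.imwrite('pics/w2.png',im)
```

```text
4.3333 [-96.6  59.1 177.8] [-0.23639035  0.60966732  0.02757801]
{'at': [0.577, 0.5445], 'p': 0.88}
0 (np.float64(316.87025252768905), np.float64(229.31073268698387))
0.35 (np.float64(275.7117309420219), np.float64(231.6720182187405))
0.77 (np.float64(227.36113826165683), np.float64(228.33353865241918))
```

View pics/w2.png

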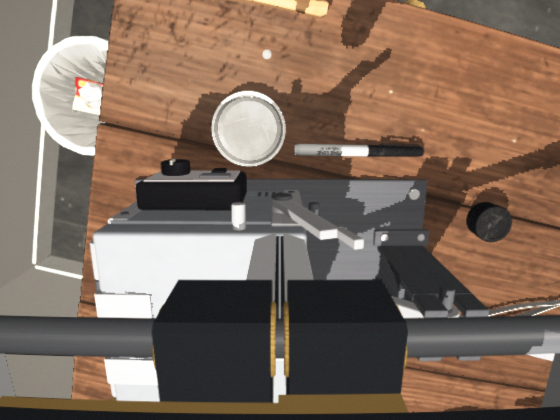

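Run:
```python
from h import *
d=shot('wrist');print('tcp',px(d,get_obs()['ee_pos']))
for u,v in [(300,212),(315,224),(330,233),(345,238),(358,243),(283,197),(238,212),(238,222),(280,240),(265,240),(295,240),(280,250),(265,260),(200,260)]:print(u,v,kiln(p3(d,u,v,1)))
```

```text
tcp (np.float64(277.5143841951889), np.float64(228.69022803071567))
300 212 [-97.6  74.8 143.4]
315 224 [-97.6  82.6 171.3]
330 233 [-95.2  90.7 181.8]
345 238 [-94.8  98.5 189.7]
358 243 [-95.4 104.  199.7]
283 197 [-100.3   63.2  109.5]
238 212 [-98.3  31.7 146. ]
238 222 [-90.9  31.4 145.6]
280 240 [-104.5   60.6  219.6]
265 240 [-106.5   53.4  225. ]
295 240 [-106.5   67.8  225.1]
280 250 [-102.2   60.6  227.3]
265 260 [-106.4   54.3  249.1]
200 260 [-65.4   4.9 152.8]
```

Run:
```python
from h import *
d=shot('wrist');print(d['T_tool_cam'])
for v in range(205,285,5):print(v,[kiln(p3(d,u,v,0)).tolist() for u in (266,280,293)])
im=d['image'][180:300,200:400,::-1];cv2.imwrite('pics/w3.png',cv2.resize(im,(800,480),interpolation=cv2.INTER_CUBIC))
```

```text
[[-1.09567929e-03  9.69505949e-01  2.45065326e-01  7.11353085e-02]
 [ 9.99999329e-01  1.15449952e-03 -9.63645184e-05  1.09235237e-03]
 [-3.76353775e-04  2.45065056e-01 -9.69506564e-01 -2.15590246e-01]
 [ 0.00000000e+00  0.00000000e+00  0.00000000e+00  1.00000000e+00]]
205 [[-85.2, 48.6, 76.3], [-96.2, 60.9, 118.7], [-97.4, 70.6, 123.0]]
210 [[-85.2, 49.2, 92.7], [-92.0, 60.9, 117.8], [-97.5, 70.1, 137.7]]
215 [[-85.3, 49.7, 108.4], [-87.8, 60.9, 116.8], [-95.6, 69.9, 143.8]]
220 [[-85.2, 50.2, 121.8], [-88.0, 60.8, 130.9], [-87.8, 70.5, 130.3]]
225 [[-85.1, 50.6, 134.1], [-86.1, 60.8, 137.1], [-86.2, 70.2, 137.5]]
230 [[-85.3, 51.0, 146.1], [-85.0, 60.8, 145.3], [-85.1, 69.9, 145.4]]
235 [[-83.7, 51.2, 152.1], [-83.6, 60.8, 151.8], [-83.7, 69.7, 152.3]]
240 [[-106.6, 53.9, 225.2], [-104.7, 60.6, 220.0], [-106.4, 66.9, 224.5]]
245 [[-106.2, 54.1, 230.7], [-104.2, 60.6, 225.6], [-106.8, 66.6, 232.4]]
250 [[-106.4, 54.3, 237.6], [-101.8, 60.6, 226.0], [-106.4, 66.4, 237.7]]
255 [[-106.4, 54.5, 243.5], [-100.0, 60.6, 227.9], [-106.1, 66.2, 242.9]]
260 [[-106.4, 54.7, 249.1], [-97.7, 60.6, 228.4], [-106.4, 66.0, 249.0]]
265 [[-106.3, 54.9, 253.9], [-95.1, 60.6, 228.6], [-106.4, 65.8, 254.1]]
270 [[-106.4, 55.0, 258.9], [-92.6, 60.6, 228.8], [-106.9, 65.6, 260.0]]
275 [[-106.3, 55.2, 263.3], [-90.5, 60.6, 229.9], [-106.5, 65.5, 263.7]]
280 [[-130.5, 57.2, 317.0], [-50.5, 60.8, 153.3], [-130.1, 63.3, 316.2]]
```

View pics/w3.png

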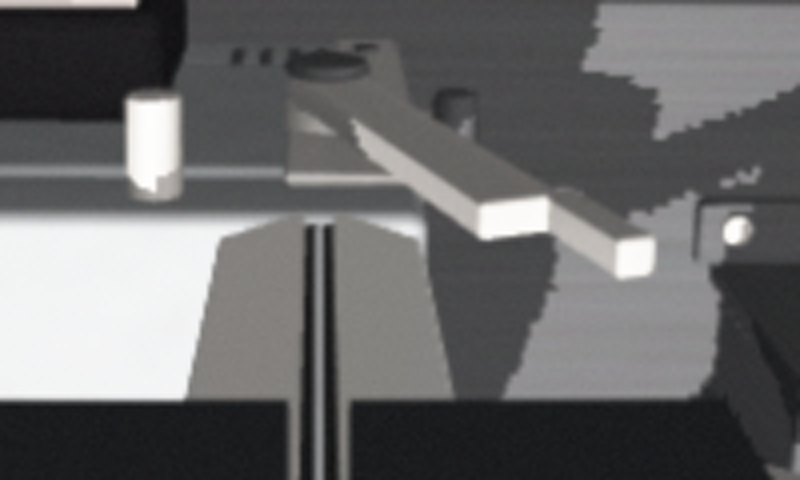

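>>> {"fn": "jog_arm", "kwargs": {"rows": [[[0,0.03,0],0,0],[[0.003,0.036,0],0,0],[[0,0,0.015],0,0],[[0,0,0.015],0,0],[[0,0,0.01],0,0],[[0,-0.008,0],0,0],[[0,-0.006,0],0,0],[[0,-0.005,0],0,0],[[0,-0.005,0],0,0],[[0,-0.005,0],0,0],[[0,-0.004,0],0,0],[[0,0,0],0,0]]}}

```text
time_s: 5.53
ee_pos: [0.4587, 0.0927, 0.1381]
eef_rot: [-3.141, 0.0, -2.917]
force: [-0.5, -0.5, 0.2]
grip_width: 0.0004
grip_force: 0.0
```

Run:
```python
from h import *
o=get_obs();print(o['time_s'],kiln(o['ee_pos']),o['force'])
d=shot('wrist')
for q in spot_point('prop_head',d)[:2]: print(q)
for a in (0,.1,.2,.35): print(a,np.array(px(d,world((-94.5,58-75*np.sin(a-.35),102+75*np.cos(a-.35)))))/[560,420])
im=d['image'][120:320,180:440,::-1];cv2.imwrite('pics/w4.png',cv2.resize(im,(780,600),interpolation=cv2.INTER_CUBIC))
```

```text
5.5333 [-99.5  91.2 138.1] [-0.46108494 -0.47094939  0.2077453 ]
{'at': [0.408, 0.6281], 'p': 0.55}
0 [0.46951375 0.6155776 ]
0.1 [0.44453684 0.61955691]
0.2 [0.41867483 0.62225639]
0.35 [0.37941837 0.62372809]
```

View pics/w4.png

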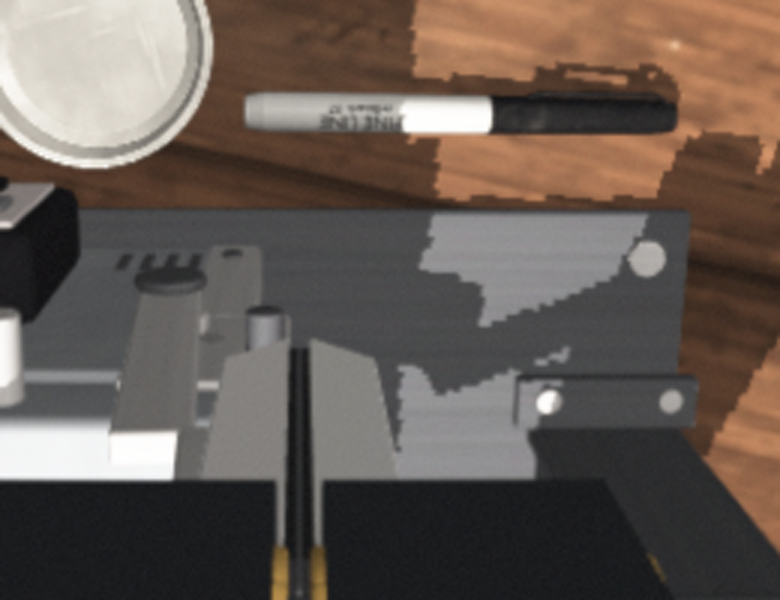

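>>> {"fn": "jog_arm", "kwargs": {"rows": [[[0,-0.004,0],0,0],[[0,-0.004,0],0,0],[[0,-0.004,0],0,0],[[0,-0.004,0],0,0],[[0,-0.004,0],0,0],[[0,-0.003,0],0,0],[[0,-0.003,0],0,0],[[0,-0.003,0],0,0],[[0,0,0],0,0],[[0,0,0],0,0],[[0,0,0],0,0]]}}

```text
time_s: 6.55
ee_pos: [0.4648, 0.0653, 0.1378]
eef_rot: [-3.142, -0.0, -2.916]
force: [-0.0, 0.4, 0.7]
grip_width: 0.0008
grip_force: 0.0
```

Run:
```python
from h import *
o=get_obs();print(o['time_s'],kiln(o['ee_pos']),o['force'])
d=shot('wrist')
for q in spot_point('prop_head',d)[:2]: print(q)
for a in (.35,.6,.77): print(a,np.array(px(d,world((-94.5,58-75*np.sin(a-.35),102+75*np.cos(a-.35)))))/[560,420])
im=d['image'][120:320,180:440,::-1];cv2.imwrite('pics/w5.png',cv2.resize(im,(780,600),interpolation=cv2.INTER_CUBIC))
```

```text
6.55 [-99.6  63.1 137.8] [-0.02340533  0.36893271  0.65178558]
{'at': [0.3863, 0.6093], 'p': 0.85}
{'at': [0.6414, 0.3731], 'p': 0.69}
0.35 [0.47716042 0.6246932 ]
0.6 [0.41348711 0.62029537]
0.77 [0.37476757 0.61270795]
```

View pics/w5.png

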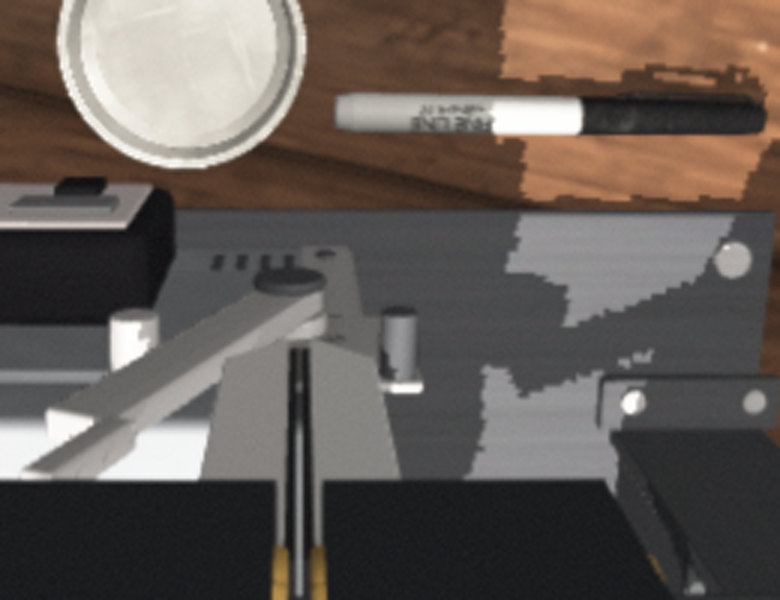

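>>> {"fn": "jog_arm", "kwargs": {"rows": [[[0,0.03,0],0,0],[[0,0,-0.033],0,0],[[0,0,-0.033],0,0],[[0,0,-0.033],0,0],[[-0.0125,0.028,0],0,0],[[-0.0125,0.028,0],0,0],[[-0.0125,0.028,0],0,0],[[-0.0125,0.028,0],0,0],[[-0.0125,0.028,0],0,0],[[-0.0125,0.028,0],0,0],[[-0.0125,0.028,0],0,0],[[-0.0125,0.029,0],0,0]]}}

```text
time_s: 7.65
ee_pos: [0.5052, 0.3378, 0.2368]
eef_rot: [-3.142, -0.0, -2.916]
force: [-0.0, -0.2, -0.0]
grip_width: 0.0005
grip_force: 0.0
```

>>> {"fn": "jog_arm", "kwargs": {"rows": [[[0,0,0],0,0],[[0,0,0.015],0,0],[[0,0,0.015],0,0],[[0,0,0],0,0],[[0,0,0],0,0]]}}

```text
time_s: 8.07
ee_pos: [0.505, 0.3359, 0.2067]
eef_rot: [-3.141, -0.001, -2.916]
force: [0.7, 0.2, 0.1]
grip_width: 0.0003
grip_force: 0.0
```

Run:
```python
from h import *
o=get_obs();print(o['time_s'],kiln(o['ee_pos']),o['force'])
d=shot('wrist')
for q in spot_point('lever_pad',d)[:2]:
    u,v=q['at'][0]*560,q['at'][1]*420;print(q,kiln(p3(d,u,v)))
print(px(d,world((0,321,217))))
cv2.imwrite('pics/w6.png',d['image'][:,:,::-1])
```

```text
8.0667 [-2.000e-01  3.179e+02  2.067e+02] [0.70876857 0.24929665 0.11644078]
{'at': [0.5212, 0.5617], 'p': 0.79} [ -4.6 325.8 232.4]
(np.float64(282.70898526219185), np.float64(234.6472704572895))
```

View pics/w6.png

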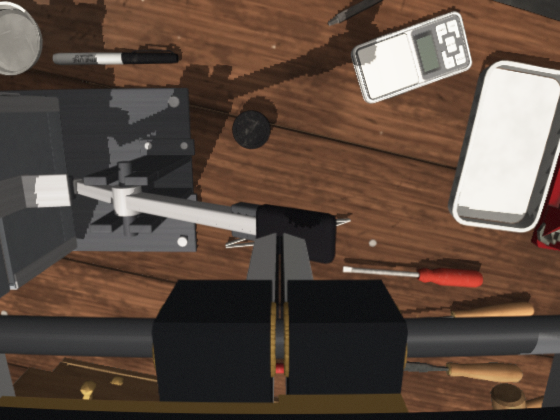

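>>> {"fn": "jog_arm", "kwargs": {"rows": [[[0,0,0.008],0,0],[[0,0,0.008],0,0],[[0,0,0.006],0,0],[[0,0.002,0.004],0,0],[[0,0.002,0.004],0,0],[[0,0.002,0.005],0,0],[[0,0.002,0.005],0,0],[[0,0.002,0.005],0,0],[[0,0.002,0.005],0,0],[[0,0.002,0.005],0,0],[[0,0.001,0.005],0,0],[[0,0.001,0.005],0,0]]}}

```text
time_s: 9.17
ee_pos: [0.502, 0.353, 0.1428]
eef_rot: [3.14, 0.003, -2.916]
force: [-1.5, 4.0, 8.7]
grip_width: 0.0007
grip_force: 3.7
```

>>> {"fn": "jog_arm", "kwargs": {"rows": [[[0,0.002,0.005],0,0],[[0,0.002,0.005],0,0],[[0,0.001,0.005],0,0],[[0,0.001,0.005],0,0],[[0,0.001,0.005],0,0],[[0,0.001,0.005],0,0],[[0,0.001,0.005],0,0],[[0,0.001,0.005],0,0],[[0,0.001,0.005],0,0],[[0,0.001,0.005],0,0],[[0,0,0.005],0,0],[[0,0,0],0,0]]}}

```text
time_s: 10.17
ee_pos: [0.4993, 0.3634, 0.0865]
eef_rot: [-3.141, 0.001, -2.916]
force: [1.0, -1.9, 4.7]
grip_width: 0.0005
grip_force: 2.5
```

```bash
cat > st.py <<'E'
from h import *
o=get_obs();print(o['time_s'],kiln(o['ee_pos']),o['force'])
d=shot('top')
# lid angle from height profile along kiln y at kx -50
ps=[]
for ky in range(-60,90,6):
  for kx in (-60,-50,45,55):
    for z in (153,):
      u,v=px(d,world((kx,ky,z+ (ky+83)*0.3)));q=kiln(p3(d,u,v,1))
      if q[2]>140: ps.append(q)
ps=np.array(ps);f=cv2.fitLine(ps[:,1:].astype(np.float32),cv2.DIST_HUBER,0,.01,.01).ravel();print('lid',np.arctan2(f[1],f[0])%np.pi)
u,v=[(a) for a in px(d,world((0,345,100)))]
for n in ('side',):
  e=shot(n)
  for l in('prop_head','lever_pad','lid_edge'):
    for q in spot_point(l,e)[:2]:
      u,v=q['at'][0]*560,q['at'][1]*420;print(l,round(q['p'],2),round(u),round(v),kiln(p3(e,u,v,1)))
  for a in (.77,.84): print(a,px(e,world((-94.5,58-75*np.sin(a-.35),102+75*np.cos(a-.35)))))
for q in spot_point('prop_head',d)[:2]:
  u,v=q['at'][0]*560,q['at'][1]*420;print('top prop',round(q['p'],2),kiln(p3(d,u,v,1)))
im=e['image'][150:300,200:400,::-1];cv2.imwrite('pics/s_%d.png'%(o['time_s']*10),cv2.resize(im,(800,600),interpolation=cv2.INTER_CUBIC))
E
python3 st.py; ls pics
```

```text
10.1667 [  0.4 346.   86.5] [ 1.03282815 -1.85152679  4.66430847]
lid 0.27640393
lever_pad 0.66 319 255 [  0.6 354.7 123.5]
lid_edge 0.76 286 188 [-192.7 -630.8  -10.6]
0.77 (np.float64(313.4771726266081), np.float64(191.25950051872516))
0.84 (np.float64(312.94340611030935), np.float64(191.57011476987876))
top prop 0.72 [-129.2  133.8   10.7]
top prop 0.71 [ 74.  329.1   0.6]
s_101.png
side1.png
top1.png
w1.png
w2.png
w3.png
w4.png
w5.png
w6.png
```

>>> {"fn": "jog_arm", "kwargs": {"rows": [[[0,0,0.005],0,0],[[0,0,0.005],0,0],[[0,0,0.005],0,0],[[0,0,0.005],0,0],[[0,0,0.005],0,0],[[0,0,0.004],0,0],[[0,0,0.004],0,0],[[0,0,0.004],0,0],[[0,0,0.004],0,0],[[0,0,0.003],0,0],[[0,0,0.003],0,0],[[0,0,0],0,0]]}}

```text
time_s: 11.47
ee_pos: [0.499, 0.3637, 0.0397]
eef_rot: [3.141, 0.0, -2.916]
force: [1.1, -1.1, 4.3]
grip_width: 0.0005
grip_force: 1.9
```

```bash
python3 st.py
```

```text
11.4667 [1.000e-01 3.464e+02 3.970e+01] [ 1.09968896 -1.06088087  4.25428399]
lid 0.4003868
lever_pad 0.58 316 274 [  4.  349.6  73.8]
lid_edge 0.71 288 182 [ -9.  57. 213.]
0.77 (np.float64(313.4771726266081), np.float64(191.25950051872516))
0.84 (np.float64(312.94340611030935), np.float64(191.57011476987876))
```

Right at the threshold; go about 12 mm lower.

>>> {"fn": "jog_arm", "kwargs": {"rows": [[[0,-0.001,0.003],0,0],[[0,-0.001,0.003],0,0],[[0,-0.001,0.003],0,0],[[0,0,0.003],0,0],[[0,0,0],0,0],[[0,0,0],0,0],[[0,0,0],0,0],[[0,0,0],0,0],[[0,0,0],0,0],[[0,0,0],0,0]]}}

```text
time_s: 12.6
ee_pos: [0.4996, 0.3605, 0.0278]
eef_rot: [3.142, -0.0, -2.916]
force: [0.5, 0.5, 2.4]
grip_width: 0.0006
grip_force: 1.0
```

```bash
python3 st.py; ls pics
```

```text
12.6 [1.000e-01 3.431e+02 2.780e+01] [0.45626504 0.47437119 2.3583696 ]
lid 0.42827472
lever_pad 0.69 316 276 [  6.3 351.6  68.2]
lid_edge 0.94 288 181 [ -8.2  55.9 214.2]
0.77 (np.float64(313.4771726266081), np.float64(191.25950051872516))
0.84 (np.float64(312.94340611030935), np.float64(191.57011476987876))
top prop 0.65 [-91.8  14.2  97.9]
s_101.png
s_114.png
s_126.png
side1.png
top1.png
w1.png
w2.png
w3.png
w4.png
w5.png
w6.png
```

>>> {"fn": "jog_arm", "kwargs": {"rows": [[[0,0,-0.0015],0,0],[[0,0,-0.0015],0,0],[[0,0,-0.0015],0,0],[[0,0,-0.0015],0,0],[[0,0,-0.0015],0,0],[[0,0,-0.0015],0,0],[[0,0,-0.0015],0,0],[[0,0,-0.0015],0,0],[[0,0,-0.0015],0,0],[[0,0,-0.0015],0,0],[[0,0,-0.0015],0,0],[[0,0,-0.0015],0,0]]}}

```text
time_s: 13.9
ee_pos: [0.4997, 0.3606, 0.046]
eef_rot: [3.141, 0.0, -2.916]
force: [0.1, 2.8, 1.2]
grip_width: 0.0006
grip_force: 1.1
```

>>> {"fn": "jog_arm", "kwargs": {"rows": [[[0,0,-0.0015],0,0],[[0,0,-0.0015],0,0],[[0,0,-0.0015],0,0],[[0,0,-0.0015],0,0],[[0,0,0],0,0],[[0,0,0],0,0],[[0,0,0],0,0]]}}

```text
time_s: 14.48
ee_pos: [0.4997, 0.3605, 0.052]
eef_rot: [3.142, 0.0, -2.916]
force: [-1.2, 1.2, 4.2]
grip_width: 0.0003
grip_force: 2.2
```

```bash
python3 st.py
```

```text
14.4833 [2.000e-01 3.431e+02 5.200e+01] [-1.23139192  1.17170082  4.23320726]
lid 0.37594816
prop_head 0.44 280 246 [20.8 81.3 33.4]
lever_pad 0.82 314 271 [ 10.7 350.4  81.9]
lever_pad 0.45 333 259 [-121.8  133.5   -0.7]
lid_edge 0.89 287 186 [ -5.3  61.5 203.4]
0.77 (np.float64(313.4771726266081), np.float64(191.25950051872516))
0.84 (np.float64(312.94340611030935), np.float64(191.57011476987876))
top prop 0.59 [-1.548e+02  4.160e+01  1.000e-01]
top prop 0.53 [-95.   25.6 183.8]
```

>>> {"fn": "jog_arm", "kwargs": {"rows": [[[0,0,-0.0015],0,0],[[0,0,-0.0015],0,0],[[0,0,-0.0015],0,0],[[0,0,-0.0015],0,0],[[0,0,0],0,0],[[0,0,0],0,0],[[0,0,0],0,0]]}}

```text
time_s: 15.37
ee_pos: [0.4996, 0.3603, 0.0577]
eef_rot: [-3.141, -0.0, -2.916]
force: [0.0, 0.5, 0.3]
grip_width: 0.0004
grip_force: 0.0
```

```bash
python3 st.py
python3 - <<'E'
from h import *
d=shot('top');e=shot('side')
a=cv2.resize(d['image'][190:290,270:400,::-1],(520,400),interpolation=cv2.INTER_CUBIC)
b=cv2.resize(e['image'][160:300,240:350,::-1],(280,400),interpolation=cv2.INTER_CUBIC)
cv2.imwrite('pics/c.png',np.hstack([a,b]))
E
```

```text
15.3667 [  0.  343.   57.7] [0.02864353 0.54930679 0.2652805 ]
lid 0.36642444
lever_pad 0.64 315 267 [  6.8 347.4  91. ]
lid_edge 0.97 289 184 [-11.5  59.1 206.7]
0.77 (np.float64(313.4771726266081), np.float64(191.25950051872516))
0.84 (np.float64(312.94340611030935), np.float64(191.57011476987876))
```

View pics/c.png

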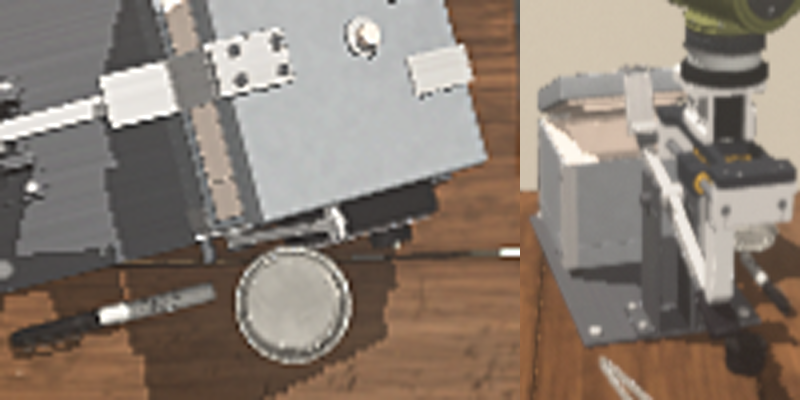

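>>> {"fn": "jog_arm", "kwargs": {"rows": [[[0,0,-0.002],0,0],[[0,0,-0.002],0,0],[[0,0,-0.003],0,0],[[0,0,-0.003],0,0],[[0,0,0],0,0],[[0,0,0],0,0]]}}

```text
time_s: 16.27
ee_pos: [0.4998, 0.3606, 0.0681]
eef_rot: [3.141, 0.0, -2.916]
force: [-0.6, -0.3, -0.7]
grip_width: 0.0006
grip_force: 0.0
```

```bash
python3 st.py
```

```text
16.2667 [2.000e-01 3.432e+02 6.810e+01] [-0.58144301 -0.31689411 -0.66234639]
lid 0.3652589
prop_head 0.32 326 244 [-138.8   25.2   -2. ]
lever_pad 0.6 316 268 [  6.1 349.2  88.3]
lid_edge 0.89 287 185 [ -4.6  63.7 206.4]
0.77 (np.float64(313.4771726266081), np.float64(191.25950051872516))
0.84 (np.float64(312.94340611030935), np.float64(191.57011476987876))
top prop 0.56 [-95.4  23.8 187.1]
```

The lid holds with no force on the finger, so I'll withdraw upward.

>>> {"fn": "jog_arm", "kwargs": {"rows": [[[0,0,-0.005],0,0],[[0,0,-0.01],0,0],[[0,0,-0.02],0,0],[[0,0,-0.03],0,0],[[0,0,-0.03],0,0],[[0,0,-0.03],0,0],[[0,0,-0.02],0,0],[[0,0,0],0,0],[[0,0,0],0,0],[[0,0,0],0,0]]}}

```text
time_s: 17.4
ee_pos: [0.4994, 0.3603, 0.2123]
eef_rot: [-3.141, -0.001, -2.916]
force: [-0.5, -0.2, -0.4]
grip_width: 0.0003
grip_force: 0.0
```

```bash
python3 st.py
python3 - <<'E'
from h import *
d=shot('top');e=shot('wrist')
a=cv2.resize(d['image'][170:290,180:400,::-1],(550,300),interpolation=cv2.INTER_CUBIC)
b=cv2.resize(e['image'][:,:,::-1],(400,300))
cv2.imwrite('pics/f.png',np.vstack([a,np.hstack([b,np.zeros((300,150,3),np.uint8)])]))
E
```

```text
17.4 [-2.000e-01  3.430e+02  2.123e+02] [-0.54177838 -0.18594468 -0.3745261 ]
lid 0.36661878
prop_head 0.57 318 195 [  8.2 354.5 264.3]
lever_pad 0.86 316 265 [  1.3 335.5  89.4]
lever_pad 0.74 317 194 [  9.9 355.  267.3]
lid_edge 0.92 287 184 [ -3.6  64.9 208.6]
0.77 (np.float64(313.4771726266081), np.float64(191.25950051872516))
0.84 (np.float64(312.94340611030935), np.float64(191.57011476987876))
top prop 0.43 [-97.1  25.4 183.1]
```

View pics/f.png

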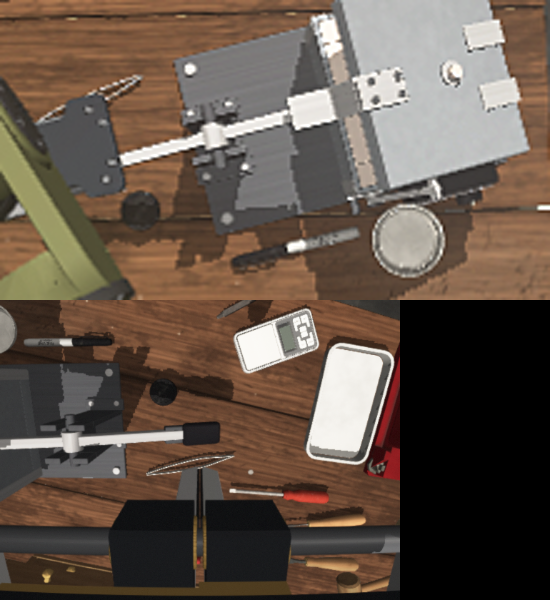

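The picture shows the lid standing open on the prop (about 0.37 rad). The lever is down in its slots, the finger is clear of it, and the bystanders have not moved.

```bash
python3 -c "
from station import *
print(hand_in())"
```

```text
the job is handed in; nothing more can be done
None
```

I handed the job in at about 17 s of the 51 s: the lid stands open on the prop at about 0.37 rad with no force on the finger, the lever is down in its slots, the bystanders look undisturbed, and the hand-in call gave no verdict.

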